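# Switch the furnace gas from nitrogen to oxygen

### The arm

A 7-joint arm with a two-finger parallel gripper is mounted at the origin on the work surface. World frame = base frame: x ahead of the robot, y to its left, z up, the work surface at z = 0. Lengths are in mm, angles in rad, forces in N, time in s.
With the tool pointing down it reaches from about 425 to 825 mm from the base axis. Payload 3.6 kg.
Tool frame: the origin (TCP) lies between the finger pads; the fingertips stand 25 mm ahead of it and the grasp point (between the pads) lies 6 mm ahead of it; z points along the fingers, y is the line along which they close (so a half turn about z gives the same grasp; the last joint's range is limited). The gripper opens to 85 mm and grips with 20 to 120 N. Pads are 22 mm wide; open, the fingers measure 114 mm over their backs; the gripper's body (76 mm by 85 mm) begins 54 mm behind the grasp point. The pads swing forward as they close: fully open they stand 13 mm farther back than shut.
Start: joints at [-1.323, 0.615, -0.013, 1.423, 0.008, 1.103, -0.04], TCP at [176.349, 625.592, 256.297] pointing down, gripper open.
Joint ranges: [-3.12, 3.12], [-0.3, 2.06], [-1.34, 1.32], [0.26, 2.42], [-1.36, 4.5], [0.01, 1.98], [-2.84, 2.84]. Speed limits (rad/s): [2.79, 2.79, 3.14, 3.14, 3.14, 3.14, 3.14].

### API

Orientations are given as a unit quaternion [w, x, y, z].
In Python, from workcell import get_state, vision, sign_off gives the robot as it stands.
- The arm moves only by the tool arm_command, never from a script. Its argument "motion" is a list that holds one entry, the list of rows, each a list of 7 numbers: the turn, a rotation vector about the world's x, y, z in rad, then the shift along the world's x, y, z in units of 30 mm (1.0 is 30 mm), then the opening, from -1 (shut) to 1 (fully open). In form: [[[ax, ay, az, x, y, z, gripper], ...]]. A call has 1 to 12 rows; each row shifts and turns the commanded pose from where the row before left it; what a row does not reach is not made up. A row lasts 1/10 s, in which the tool goes at most 50 mm and 8.59 degrees, less where a joint would pass 70% of its speed; a pose out of reach is approached as far as the arm can. A call is refused whole if a number of a shift passes 1 or a number of a turn 0.15, either way. A call with a gripper value outside its range is refused whole. The fingers move at their own pace and stop on an object; the grip force is fixed at half the most. Time passes only in rows, so rows that do not move let the fingers close. It gives the time, the measured TCP pose, the force, the opening and the grip force at its end, in the units of the state.
- get_state(): the state, without advancing time (a new reading comes with each control period).
- vision.capture(name): name is "scene" or "top"; returns a dict with "image" (480x640x3 uint8, red, green, blue), "fx", "fy", "cx", "cy" (pixels), "eye" and "attitude" of the camera in the world. Camera axes: x right, y down, z forward; pixel columns grow to the right and rows downward; lengths in mm; the calibration is good to about 2 mm. A picture is of the moment at which its call begins. There is no depth.
- sign_off(): hands the job in; it is judged then, once.
The state is a dict: "clock": time; "qpos": joint angles; "joint_velocities": joint speeds; "joint_efforts": joint torques, N m; "tool_pos": TCP position; "tool_rot": TCP orientation; "ft_force": force on the tool from outside, world axes, zero at the start; "moment": the same for the moment, N m; "grip_width": finger opening in mm; "gripper_force": force on a finger pad.
Only numpy, scipy, OpenCV 4.12 (cv2) and the standard library are available. Lean on these libraries where they do the work, as an engineer would, in place of code of your own. Each camera call takes 0.05 s, during which the arm holds its last target. There are 200 camera calls.

### The job

The furnace has finished its nitrogen step and now needs oxygen. With the fingertips, gently push the black nitrogen lever round until it is fully shut, square across its pipe, and only then push the blue oxygen lever round until it is fully open, in line with its pipe. Do not grip the levers or force them against their stops, and leave the grey argon lever, the two brown bottles, the crucible and the red rack as they are.

Things in the scene. Friction and masses are not known exactly. Their poses are not given: they have to be found in the camera images.
- nitrogen_lever: the nitrogen valve's lever, its black plastic sleeve being the part to push: 62 mm long, 20 mm wide, 12 mm thick, level, from 40 to 102 mm out from the turning axis and from 80.5 to 92.5 mm above the bench. Origin: on the turning axis at the sleeve's mid height (86.5 mm above the bench). Its x axis points outward along the lever, z up
- nitrogen_turn (a joint): angle of the nitrogen lever about its vertical axis: 0 = fully shut (lever square across the pipe), counter-clockwise from above to 1.571 = fully open (in line with the pipe), a hard stop at each. It starts open (1.2 to 1.55). It stays where it is left. It takes about 0.3 N m to turn (4 N on the sleeve 80 mm out); over 40 N between fingers and lever is forcing or gripping it
- nitrogen_valve: the nitrogen station, fixed to the bench: base plate 64 x 212 mm, steel pipe 50 mm up along its y, ball valve in the middle (stem to 85 mm), legs 80 mm to either side, 52 mm gauge over the inlet leg on +y, face up 89 mm high. Origin: on the lever's axis, at bench level. Its -x is where the lever points when shut, -y when fully open; there nothing but the lever is over 67 mm high
- oxygen_lever: the oxygen valve's lever, its blue plastic sleeve being the part to push: 62 mm long, 20 mm wide, 12 mm thick, level, from 40 to 102 mm out from the turning axis and from 80.5 to 92.5 mm above the bench. Origin: on the turning axis at the sleeve's mid height (86.5 mm above the bench). Its x axis points outward along the lever, z up
- oxygen_turn (a joint): angle of the oxygen lever about its vertical axis: 0 = fully shut (lever square across the pipe), counter-clockwise from above to 1.571 = fully open (in line with the pipe), a hard stop at each. It starts shut (0 to 0.08). It stays where it is left. It takes about 0.3 N m to turn (4 N on the sleeve 80 mm out); over 40 N between fingers and lever is forcing or gripping it
- oxygen_valve: the oxygen station, fixed to the bench: base plate 64 x 212 mm, steel pipe 50 mm up along its y, ball valve in the middle (stem to 85 mm), legs 80 mm to either side, 52 mm gauge over the inlet leg on +y, face up 89 mm high. Origin: on the lever's axis, at bench level. Its -x is where the lever points when shut, -y when fully open; there nothing but the lever is over 67 mm high
- argon_lever: the argon valve's lever, its silver-grey plastic sleeve being the part to push: 62 mm long, 20 mm wide, 12 mm thick, level, from 40 to 102 mm out from the turning axis and from 80.5 to 92.5 mm above the bench. Origin: on the turning axis at the sleeve's mid height (86.5 mm above the bench). Its x axis points outward along the lever, z up
- argon_turn (a joint): angle of the argon lever about its vertical axis: 0 = fully shut (lever square across the pipe), counter-clockwise from above to 1.571 = fully open (in line with the pipe), a hard stop at each. It starts shut (0 to 0.08) and stays so. It stays where it is left. It takes about 0.3 N m to turn (4 N on the sleeve 80 mm out); over 40 N between fingers and lever is forcing or gripping it
- argon_valve: the argon station, fixed to the bench: base plate 64 x 212 mm, steel pipe 50 mm up along its y, ball valve in the middle (stem to 85 mm), legs 80 mm to either side, 52 mm gauge over the inlet leg on +y, face up 89 mm high. Origin: on the lever's axis, at bench level. Its -x is where the lever points when shut, -y when fully open; there nothing but the lever is over 67 mm high
- bottle_a: amber powder bottle with dark stopper and a white label, 57 mm across, 106 mm tall, loose on the bench, to be left alone; origin at the centre of its underside, z up
- bottle_b: another amber powder bottle, the same, loose on the bench, to be left alone; origin at the centre of its underside, z up
- crucible: white porcelain crucible with its lid, 46 mm across, 44 mm tall, loose on the bench, to be left alone; origin at the centre of its underside, z up
- rack: red plastic sample rack, 90 x 62 mm, 18 mm high, loose on the bench, to be left alone; origin at the centre of its underside, z up

How it is judged (in metres and radians):
On the way, in this order (a step that is already met when the one before it is completed fails the run):
1. the nitrogen lever is fully shut while the oxygen is still shut (value of joint nitrogen_turn below 0.12 rad and value of joint oxygen_turn below 0.2 rad), for 0.2 s.
2. the oxygen lever is fully open (value of joint oxygen_turn above 1.45 rad), for 0.2 s.
At the end, for the whole second after the job is handed in: The nitrogen lever is within 0.12 rad of its shut stop, the oxygen lever within 0.12 rad of its open stop, both at rest; the argon lever is still shut (below 0.2 rad); bottles, crucible and rack stand upright within 15 mm of where they were (value of joint nitrogen_turn below 0.12 rad and value of joint oxygen_turn above 1.45 rad and value of joint argon_turn below 0.2 rad and velocity of joint nitrogen_turn between -0.05 and 0.05 rad/s and velocity of joint oxygen_turn between -0.05 and 0.05 rad/s and distance of each of bottle_a, bottle_b, crucible, rack from where it was at the start of the episode below 0.015 m and angle between each of bottle_a, bottle_b, crucible, rack's own z axis and vertical below 0.15 rad); the robot touches nothing.
It fails at once if oxygen is opened while the nitrogen is not shut (value of joint nitrogen_turn above 0.2 rad and value of joint oxygen_turn above 0.3 rad).
It fails at once if a lever is gripped or forced: more than 45 N between the fingers and it (contact force between the fingers and nitrogen_lever above 45 N or contact force between the fingers and oxygen_lever above 45 N or contact force between the fingers and argon_lever above 45 N).
It fails at once if the argon lever is turned (value of joint argon_turn above 0.2 rad).
It fails at once if a bystander is shifted, tipped or lifted (distance of any of bottle_a, bottle_b, crucible, rack from where it was at the start of the episode above 0.015 m or angle between any of bottle_a, bottle_b, crucible, rack's own z axis and vertical above 0.3 rad).
It also fails if it takes over 58 s, if anything falls off the work surface, if the arm or the gripper's body presses on something with over 40 N, if the wrist force passes 120 N, or if a joint passes its speed limit or range.

## Working session

There is one attempt and no reset: what is moved stays moved. The work goes in short steps, Python scripts to look and compute and a tool call to move; the robot and the scene stay as the last step left them, time stands still between calls to the robot, and variables do not carry over. Pictures are saved under pics/ and viewed, at most 10 in all, crops included, and the job is handed in when it is done.

Besides the shell and the picture viewer there is one more tool, called as name(argument=value, ...), one argument or row to a line, values as JSON. arm_command: Moves the arm, as the interface text tells. Its arguments: {"type":"object","properties":{"motion":{"type":"array","items":{"type":"array","items":{"type":"array","items":{"type":"number"}}}}},"required":["motion"]}

```bash
mkdir -p pics
cat > h.py <<'E'
import numpy as np,cv2
from scipy.spatial.transform import Rotation as R
from workcell import get_state, vision, sign_off
def cap(n,f):
    c=vision.capture(n); cv2.imwrite('pics/'+f+'.png',c['image'][:,:,::-1]); return c
def rot(c):
    a=np.array(c['attitude'],float)
    return a if a.shape==(3,3) else R.from_quat(a,scalar_first=True).as_matrix()
def ray(c,u,v,z):
    d=rot(c)@np.array([(u-c['cx'])/c['fx'],(v-c['cy'])/c['fy'],1]); e=np.array(c['eye'])
    return (e+d*(z-e[2])/d[2]).round(1)
E
python3 - <<'E'
from h import *
for n in('top','scene'):
    c=cap(n,n+'0'); print({k:v for k,v in c.items() if k!='image'})
print(get_state())
E
```

```text
{'fx': 531.09331443422, 'fy': 531.09331443422, 'cx': 314.97657142314335, 'cy': 250.44087619423297, 'eye': array([436.83122464,  -3.57561033, 966.86412806]), 'attitude': array([-0.05383427,  0.71556247, -0.69395552,  0.05914363])}
{'fx': 443.2690016730586, 'fy': 443.2690016730586, 'cx': 319.2906360546708, 'cy': 243.9723068837879, 'eye': array([ 865.90771801, -365.13742294,  635.37807091]), 'attitude': array([-0.3104793 ,  0.89811718,  0.29371676, -0.10353069])}
{'clock': 0.1, 'qpos': array([-1.32250655,  0.61586254, -0.01259648,  1.42473846,  0.008101  ,
        1.10338465, -0.04041049]), 'joint_velocities': array([-0.00061311, -0.00354249, -0.00166266, -0.00389524,  0.00267618,
       -0.00110787,  0.00040558]), 'joint_efforts': array([ 2.27190787e-03, -4.70384252e+01,  2.60546934e-01, -1.71572345e+01,
        1.01329386e-02,  5.84951456e-03, -6.98214563e-06]), 'tool_pos': array([176.20311717, 625.01395103, 255.22803935]), 'tool_rot': array([-1.39705545e-04,  1.36943577e-01,  9.90578157e-01, -1.16300903e-03]), 'ft_force': array([-0.38895209, -0.29030304, -0.36854159]), 'moment': array([-0.04205271,  0.01813201,  0.00554728]), 'gripper_force': 0.0, 'grip_width': 85.4920825593555}
```

View pics/top0.png

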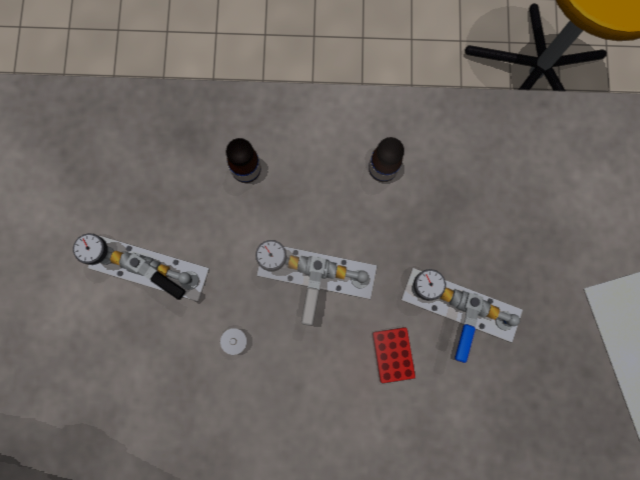

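View pics/scene0.png

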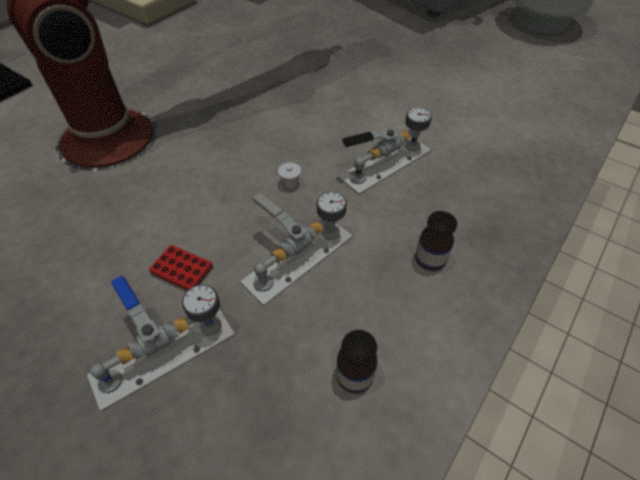

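The top view shows the nitrogen station at about (150,268), argon at (316,270) and oxygen at (465,305). The black sleeve is at (168,285), the blue sleeve at (465,343), the crucible at (233,341) and the rack at (394,355). I'll enlarge the two stations I need to work on.

```bash
python3 - <<'E'
import cv2,numpy as np
i=cv2.imread('pics/top0.png')
a=i[225:310,65:215]; b=i[260:370,395:530]
a=cv2.resize(a,None,fx=2.6,fy=2.6,interpolation=cv2.INTER_CUBIC)
A=cv2.resize(i[225:309,65:215],(600,336),interpolation=cv2.INTER_CUBIC)
cv2.imwrite('pics/n.png',A)
cv2.imwrite('pics/o.png',cv2.resize(i[260:370,395:530],(540,440),interpolation=cv2.INTER_CUBIC))
E
python3 - <<'E'
from h import *
c=vision.capture('top');im=cv2.cvtColor(c['image'],cv2.COLOR_RGB2HSV).astype(int)
b=(im[...,0]>100)&(im[...,0]<130)&(im[...,1]>150); b[:320]=0
k=(im[...,2]<45); m=np.zeros_like(k); m[266:305,145:190]=1; k&=m
for n,q in(('O',b),('N',k)):
    r=cv2.minAreaRect(np.argwhere(q)[:,::-1].astype(np.float32)); p=cv2.boxPoints(r)
    print(n,q.sum(),r,[ray(c,*x,92.5).tolist() for x in p],ray(c,*r[0],92.5))
for n,u,v,z in[('Nstem',136,262,85),('Nga',88.5,248.5,89),('Ostem',474,302,85),('Oga',430,285,89),('Astem',317,265,85),('Alever',312,306,92),('cruc',233,341,44),('rack',394,355,18),('botA',239,148,106),('botB',390,149,106)]: print(n,ray(c,u,v,z))
E
```

```text
O 444 ((473.9469299316406, 333.79559326171875), (26.483928680419922, 60.92875671386719), 45.70732116699219) [[428.0, -220.5, 92.5], [499.2, -293.0, 92.5], [469.1, -322.7, 92.5], [398.7, -250.1, 92.5]] [ 448.5 -271.4   92.5]
N 419 ((168.40000915527344, 284.8000183105469), (37.31487274169922, 20.23857307434082), 18.43494987487793) [[506.0, 265.2, 92.5], [538.0, 257.2, 92.5], [520.3, 197.5, 92.5], [488.4, 205.8, 92.5]] [513.1 231.4  92.5]
Nstem [550.2 290.2  85. ]
Nga [569.9 369.7  89. ]
Ostem [ 500.8 -274.7   85. ]
Oga [ 526.4 -200.7   89. ]
Astem [554.6 -12.2  85. ]
Alever [485.6  -5.9  92. ]
cruc [424.6 127.2  44. ]
rack [ 408.4 -152.7   18. ]
botA [747.3 125.8 106. ]
botB [ 754. -130.  106.]
```

View pics/n.png

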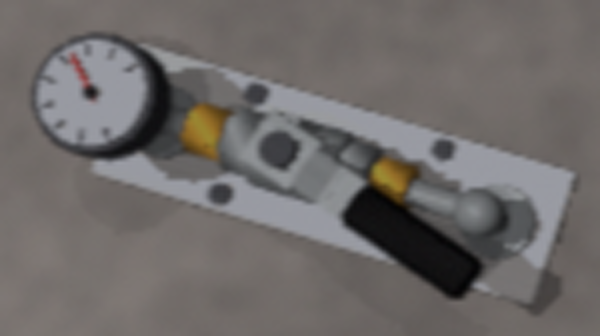

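View pics/o.png

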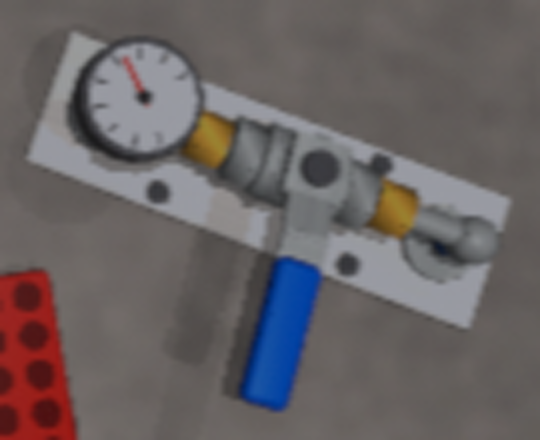

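The crops show the nitrogen stem at (135,262), with its sleeve running from (155,274) to (182,296). The oxygen stem is at (475,302), with its sleeve running from (469.5,325.5) to (461,361).

Run:
```python
from h import *
c=vision.capture('top')
def s(n,st,ga,near,far,pl):
    S=ray(c,*st,86);G=ray(c,*ga,89);a=ray(c,*near,91);f=ray(c,*far,91)
    an=lambda d:np.degrees(np.arctan2(d[1],d[0])).round(1)
    P=[ray(c,*p,2) for p in pl]
    print(n,'stem',S,'gauge dir',an(G-S),np.linalg.norm(G-S),'near',a,'far',f,'lever',an(f-S),an(f-a),np.linalg.norm(f-S),'plate dir',an(P[0]-P[1]), 'plate ctr',np.mean(P,0))
# plate pts: hints of corners in full px
s('N',(135,262),(88.7,248),(155,274.4),(182.1,295.7),[(102,236),(208.5,268.5)])
s('O',(475,302),(430,284.5),(469.5,325.5),(461.2,361.5),[(413,268),(522.5,310)])
```

```text
N stem [550.1 291.5  86. ] gauge dir 75.1 80.65915943028413 near [529.8 255.2  91. ] far [496. 208.  91.] lever -122.9 -125.6 99.61957638938244 plate dir 74.8 plate ctr [580.15 284.55   2.  ]
O stem [ 500.8 -276.    86. ] gauge dir 70.6 79.88328986715557 near [ 461.7 -264.8   91. ] far [ 403.5 -250.3   91. ] lever 165.2 166.0 100.76100436180657 plate dir 70.5 plate ctr [ 530.3 -288.7    2. ]
```

arm_command(
  motion=[
    [[0,0,-0.02,0.8,-0.9,-0.1,-1],[0,0,-0.02,0.8,-0.9,-0.1,-1],[0,0,-0.02,0.8,-0.9,-0.1,-1],[0,0,-0.02,0.8,-0.9,-0.1,-1],[0,0,-0.02,0.8,-0.9,-0.1,-1],[0,0,-0.02,0.8,-0.9,-0.1,-1],[0,0,-0.02,0.8,-0.9,-0.1,-1],[0,0,-0.02,0.8,-0.9,-0.1,-1],[0,0,-0.04,0.8,-0.9,-0.1,-1],[0,0,-0.04,0.8,-0.9,-0.1,-1],[0,0,-0.04,0.8,-0.9,-0.1,-1],[0,0,-0.04,0.8,-0.9,-0.1,-1]],
  ],
)

```text
clock: 1.4
tool_pos: [465.1, 300.4, 220.1]
tool_rot: [-0.0, 0.294, 0.956, -0.0]
ft_force: [-0.1, -0.3, 0.1]
grip_width: 0.2
gripper_force: 0.0
```

arm_command(
  motion=[
    [[0,0,0,0.5,-0.6,0,-1],[0,0,0,0.5,-0.6,0,-1],[0,0,0,0.5,-0.6,0,-1],[0,0,0,0.5,-0.6,0,-1],[0,0,0,0.3,-0.67,0,-1],[0,0,0,0,0,-0.6,-1],[0,0,0,0,0,-0.6,-1],[0,0,0,0,0,-0.6,-1],[0,0,0,0,0,-0.4,-1],[0,0,0,0,0,0,-1],[0,0,0,0,0,0,-1]],
  ],
)

```text
clock: 2.5
tool_pos: [533.6, 209.6, 154.5]
tool_rot: [0.0, 0.293, 0.956, 0.0]
ft_force: [-0.3, -0.2, -0.5]
grip_width: -0.0
gripper_force: 0.0
```

Run:
```python
from h import *
c=cap('scene','s1'); i=cv2.imread('pics/s1.png'); s=get_state(); print(s['tool_pos'],s['tool_rot'],s['ft_force'])
cv2.imwrite('pics/s1c.png',cv2.resize(i[20:220,300:500],(600,600),interpolation=cv2.INTER_CUBIC))
Rm=rot(c)
for p in[s['tool_pos']+[0,0,-25],s['tool_pos']+[0,0,-38],[533.8,208.4,92]]:
    q=Rm.T@(np.array(p)-c['eye']); u=q[0]/q[2]*c['fx']+c['cx'];v=q[1]/q[2]*c['fy']+c['cy']; print((u-300)*3,(v-20)*3)
```

```text
[533.93275296 209.73713262 155.0100332 ] [5.74498122e-04 2.92995301e-01 9.56113604e-01 4.46329465e-04] [-0.494226    0.37270062  0.58286823]
180.90653421989032 331.49713318840907
179.44081325470177 348.87833698406035
175.37750814962658 382.1610382187109
```

View pics/s1c.png

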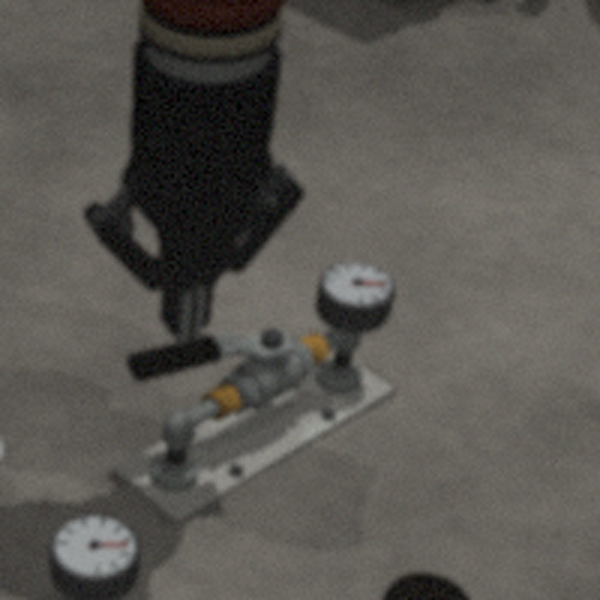

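The crop shows the closed fingertips at about (188,335), matching the tip 25 mm ahead of the TCP. The descent point falls at about (175,382), on the near side of the black sleeve, which spans (135,365) to (215,345). I'll lower the tool there.

arm_command(
  motion=[
    [[0,0,0,0,0,-0.5,-1],[0,0,0,0,0,-0.5,-1],[0,0,0,0,0,-0.4,-1],[0,0,0,0,0,-0.3,-1],[0,0,0,0,0,-0.15,-1],[0,0,0,0,0,0,-1]],
  ],
)

```text
clock: 3.15
tool_pos: [533.2, 209.4, 98.4]
tool_rot: [-0.0, 0.293, 0.956, -0.0]
ft_force: [1.0, 0.6, 0.1]
grip_width: 0.2
gripper_force: 0.0
```

```bash
cat > plan.py <<'E'
import numpy as np
from scipy.spatial.transform import Rotation as R
def plan(stem,a0,a1,off0,off1,side,start,n,rad=78):
    # lever angles deg world, side +1 = pusher on ccw side; rows in 30mm units
    p=np.array(start[:2],float);prev=a0
    for k in range(1,n+1):
        f=k/n;a=a0+(a1-a0)*f;o=off0+(off1-off0)*min(1,f)
        t=np.radians(a);u=np.array([np.cos(t),np.sin(t)]);w=side*np.array([-u[1],u[0]])
        q=np.array(stem)+rad*u+o*w
        d=((q-p)/30).round(2);p=p+d*30
        print([0,0,round(np.radians(a-prev),3),*d.tolist(),0,-1]);prev=a
    print('end',p)
E
python3 - <<'E'
from plan import *
from workcell import get_state
s=get_state();print(s['tool_pos'],s['ft_force'])
plan((550,291.5),236,171,30,21,1,(533.8,208.6),22)
E
```

```text
[533.23953488 209.42337332  98.42649585] [1.03236478 0.63506455 0.13845532]
[0, 0, np.float64(-0.052), -0.23, 0.09, 0, -1]
[0, 0, np.float64(-0.052), -0.15, 0.05, 0, -1]
[0, 0, np.float64(-0.052), -0.15, 0.07, 0, -1]
[0, 0, np.float64(-0.052), -0.14, 0.06, 0, -1]
[0, 0, np.float64(-0.052), -0.13, 0.08, 0, -1]
[0, 0, np.float64(-0.052), -0.13, 0.08, 0, -1]
[0, 0, np.float64(-0.052), -0.13, 0.09, 0, -1]
[0, 0, np.float64(-0.052), -0.12, 0.1, 0, -1]
[0, 0, np.float64(-0.052), -0.11, 0.1, 0, -1]
[0, 0, np.float64(-0.052), -0.11, 0.11, 0, -1]
[0, 0, np.float64(-0.052), -0.11, 0.12, 0, -1]
[0, 0, np.float64(-0.052), -0.09, 0.12, 0, -1]
[0, 0, np.float64(-0.052), -0.09, 0.12, 0, -1]
[0, 0, np.float64(-0.052), -0.08, 0.13, 0, -1]
[0, 0, np.float64(-0.052), -0.08, 0.14, 0, -1]
[0, 0, np.float64(-0.052), -0.06, 0.14, 0, -1]
[0, 0, np.float64(-0.052), -0.06, 0.14, 0, -1]
[0, 0, np.float64(-0.052), -0.05, 0.14, 0, -1]
[0, 0, np.float64(-0.052), -0.04, 0.15, 0, -1]
[0, 0, np.float64(-0.052), -0.04, 0.15, 0, -1]
[0, 0, np.float64(-0.052), -0.02, 0.15, 0, -1]
[0, 0, np.float64(-0.052), -0.02, 0.15, 0, -1]
end [469.6 283. ]
```

arm_command(
  motion=[
    [[0,0,-0.052,-0.23,0.09,0,-1],[0,0,-0.052,-0.15,0.05,0,-1],[0,0,-0.052,-0.15,0.07,0,-1],[0,0,-0.052,-0.14,0.06,0,-1],[0,0,-0.052,-0.13,0.08,0,-1],[0,0,-0.052,-0.13,0.08,0,-1],[0,0,-0.052,-0.13,0.09,0,-1],[0,0,-0.052,-0.12,0.1,0,-1]],
  ],
)

```text
clock: 3.95
tool_pos: [499.7, 226.1, 99.5]
tool_rot: [0.002, 0.486, 0.874, -0.0]
ft_force: [2.5, -3.6, -1.3]
grip_width: 0.1
gripper_force: 2.0
```

arm_command(
  motion=[
    [[0,0,-0.052,-0.11,0.1,0,-1],[0,0,-0.052,-0.11,0.11,0,-1],[0,0,-0.052,-0.11,0.12,0,-1],[0,0,-0.052,-0.09,0.12,0,-1],[0,0,-0.052,-0.09,0.12,0,-1],[0,0,-0.052,-0.08,0.13,0,-1],[0,0,-0.052,-0.08,0.14,0,-1],[0,0,-0.052,-0.06,0.14,0,-1],[0,0,-0.052,-0.06,0.14,0,-1],[0,0,-0.052,-0.05,0.14,0,-1],[0,0,-0.052,-0.04,0.15,0,-1],[0,0,-0.052,-0.04,0.15,0,-1]],
  ],
)

```text
clock: 5.15
tool_pos: [469.3, 272.7, 99.2]
tool_rot: [0.0, 0.73, 0.683, -0.002]
ft_force: [-1.4, -3.9, 2.7]
grip_width: 0.1
gripper_force: 2.1
```

Run:
```python
from plan import *
from workcell import get_state
s=get_state();p=s['tool_pos'];print(p,s['ft_force'])
d=p[:2]-np.array([550,291.5]);r=np.hypot(*d);print(r,np.degrees(np.arctan2(d[1],d[0]))%360-np.degrees(np.arcsin(21/r)))
```

```text
[469.29336032 272.69905169  99.18664428] [-1.36888514 -3.91875055  2.74196401]
82.86758923130697 178.4336525885826
```

arm_command(
  motion=[
    [[0,0,-0.04,0,0.1,0,-1],[0,0,-0.04,0,0.1,0,-1],[0,0,-0.04,0,0.1,0,-1],[0,0,-0.04,0,0.1,0,-1],[0,0,-0.02,0,0.06,0,-1],[0,0,0,0,0,0,-1]],
  ],
)

```text
clock: 5.75
tool_pos: [469.0, 288.0, 98.7]
tool_rot: [-0.0, 0.788, 0.616, -0.002]
ft_force: [-4.3, -3.4, 0.7]
grip_width: 0.0
gripper_force: 1.9
```

Run:
```python
from plan import *
from h import *
s=get_state();p=s['tool_pos'];print(p,s['ft_force'])
d=p[:2]-np.array([550,291.5]);r=np.hypot(*d);print(r,np.degrees(np.arctan2(d[1],d[0]))%360-np.degrees(np.arcsin(21/r)))
c=cap('scene','s2'); i=cv2.imread('pics/s2.png')
cv2.imwrite('pics/s2c.png',cv2.resize(i[20:220,280:480],(600,600),interpolation=cv2.INTER_CUBIC))
```

```text
[468.98785566 287.99808645  98.73172598] [-4.33485973 -3.3925002   0.71868729]
81.08779766045032 167.46572349568098
```

View pics/s2c.png

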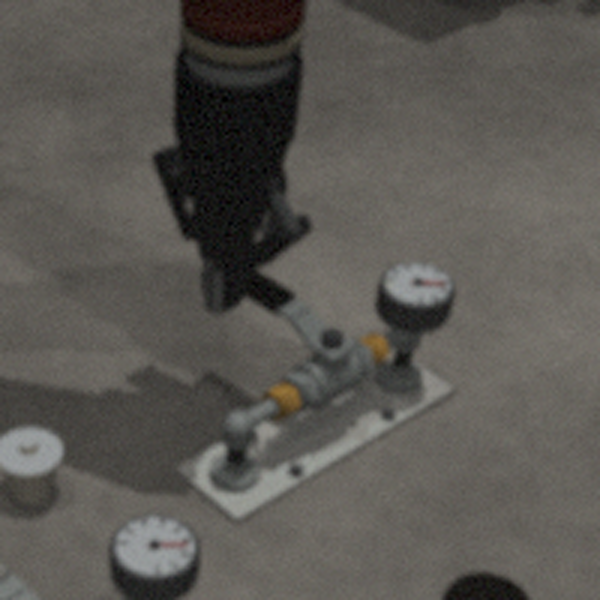

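The crop shows the fingers at about (225,285) against the black sleeve, with the lever nearly square across the pipe. I'll nudge it a little further and watch the force.

arm_command(
  motion=[
    [[0,0,-0.01,0,0.03,0,-1],[0,0,-0.01,0,0.03,0,-1],[0,0,0,0,0,0,-1]],
  ],
)

```text
clock: 6.1
tool_pos: [469.8, 290.3, 98.7]
tool_rot: [-0.0, 0.794, 0.608, -0.001]
ft_force: [-3.7, -3.4, 0.4]
grip_width: -0.1
gripper_force: 1.9
```

arm_command(
  motion=[
    [[0,0,0,-0.05,-0.3,0,-1],[0,0,0,-0.1,-0.5,0,-1],[0,0,0,0,0,0.8,-1],[0,0,0,0,0,0.8,-1],[0,0,0,0,-0.5,0.8,-1],[0,0,0,0,-1,0.3,-1],[0,0,0,0,-1,0,-1],[0,0,0,0,-1,0,-1],[0,0,0,0,-1,0,-1],[0,0,0,0,-1,0,-1],[0,0,0,0,-1,0,-1],[0,0,0,0,-1,0,-1]],
  ],
)

```text
clock: 7.3
tool_pos: [466.8, 39.2, 180.5]
tool_rot: [0.001, 0.794, 0.607, 0.002]
ft_force: [0.4, -0.6, -0.4]
grip_width: -0.1
gripper_force: 0.0
```

Run:
```python
from h import *
c=cap('top','t2'); i=cv2.imread('pics/t2.png')
cv2.imwrite('pics/t2c.png',cv2.resize(i[225:325,65:215],(600,400),interpolation=cv2.INTER_CUBIC))
```

```text
(no output)
```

View pics/t2c.png

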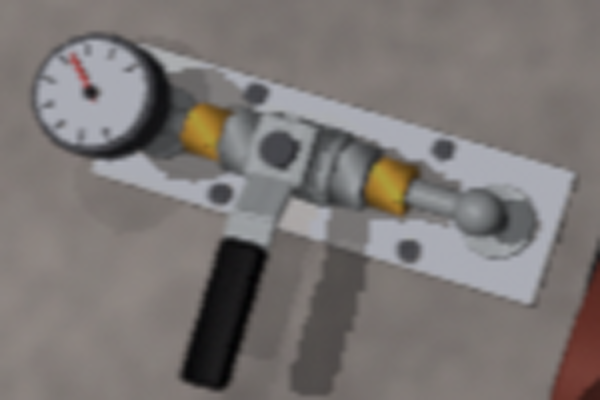

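The nitrogen lever looks square across the pipe. Its sleeve runs from (245,244) to (205,384) in the crop. I'll compute its angle.

Run:
```python
from h import *
c=vision.capture('top')
S=ray(c,65+279/4,225+150/4,86);a=ray(c,65+245/4,225+244/4,91);f=ray(c,65+205/4,225+384/4,91)
an=lambda d:np.degrees(np.arctan2(d[1],d[0])).round(1)
print(S,a,f,an(f-S),an(f-a),np.linalg.norm(f-S))
from plan import plan
plan((500.8,-276),165,247,30,21,-1,(433.8,-224.9),24)
```

```text
[549.2 291.9  86. ] [509.1 300.9  91. ] [451.6 312.2  91. ] 168.3 168.9 99.81407716349435
[0, 0, np.float64(0.06), -0.12, -0.21, 0, -1]
[0, 0, np.float64(0.06), -0.08, -0.16, 0, -1]
[0, 0, np.float64(0.06), -0.08, -0.16, 0, -1]
[0, 0, np.float64(0.06), -0.06, -0.16, 0, -1]
[0, 0, np.float64(0.06), -0.06, -0.17, 0, -1]
[0, 0, np.float64(0.06), -0.04, -0.17, 0, -1]
[0, 0, np.float64(0.06), -0.04, -0.17, 0, -1]
[0, 0, np.float64(0.06), -0.02, -0.18, 0, -1]
[0, 0, np.float64(0.06), -0.01, -0.17, 0, -1]
[0, 0, np.float64(0.06), 0.0, -0.18, 0, -1]
[0, 0, np.float64(0.06), 0.01, -0.18, 0, -1]
[0, 0, np.float64(0.06), 0.02, -0.17, 0, -1]
[0, 0, np.float64(0.06), 0.04, -0.17, 0, -1]
[0, 0, np.float64(0.06), 0.04, -0.17, 0, -1]
[0, 0, np.float64(0.06), 0.06, -0.17, 0, -1]
[0, 0, np.float64(0.06), 0.06, -0.16, 0, -1]
[0, 0, np.float64(0.06), 0.08, -0.15, 0, -1]
[0, 0, np.float64(0.06), 0.08, -0.16, 0, -1]
[0, 0, np.float64(0.06), 0.1, -0.14, 0, -1]
[0, 0, np.float64(0.06), 0.1, -0.14, 0, -1]
[0, 0, np.float64(0.06), 0.11, -0.13, 0, -1]
[0, 0, np.float64(0.06), 0.12, -0.13, 0, -1]
[0, 0, np.float64(0.06), 0.13, -0.11, 0, -1]
[0, 0, np.float64(0.06), 0.13, -0.11, 0, -1]
end [ 450.9 -339.5]
```

Nitrogen reads about 0.06 rad from shut, which leaves little margin. I'll go back and nudge it a few millimetres more.

arm_command(
  motion=[
    [[0,0,0,0,1,0,-1],[0,0,0,0,1,0,-1],[0,0,0,0,1,0,-1],[0,0,0,0,1,0,-1],[0,0,0,0,1,0,-1],[0,0,0,0,1,0,-1],[0,0,0,0,1,-0.3,-1],[0,0,0,0,0.5,-0.6,-1],[0,0,0,0,0,-0.8,-1],[0,0,0,0,0,-0.8,-1],[0,0,0,0,0,-0.2,-1],[0,0,0,0,0,0,-1]],
  ],
)

```text
clock: 8.6
tool_pos: [465.9, 266.3, 98.4]
tool_rot: [-0.0, 0.794, 0.608, -0.0]
ft_force: [-0.4, 1.0, 0.0]
grip_width: -0.0
gripper_force: 0.0
```

Target y is about 292.3 (2 mm past the last push), then check the force.

arm_command(
  motion=[
    [[0,0,0,0.05,0.3,0,-1],[0,0,0,0.05,0.3,0,-1],[0,0,-0.01,0.02,0.15,0,-1],[0,0,-0.01,0,0.06,0,-1],[0,0,-0.01,0,0.06,0,-1],[0,0,0,0,0,0,-1]],
  ],
)

```text
clock: 9.2
tool_pos: [469.6, 291.8, 99.0]
tool_rot: [0.0, 0.803, 0.596, -0.0]
ft_force: [-0.5, -3.4, 2.3]
grip_width: 0.0
gripper_force: 1.5
```

arm_command(
  motion=[
    [[0,0,0,0,0.03,0,-1],[0,0,0,0,0.03,0,-1],[0,0,0,0,0,0,-1]],
  ],
)

```text
clock: 9.5
tool_pos: [469.8, 294.1, 98.9]
tool_rot: [0.0, 0.803, 0.596, 0.0]
ft_force: [0.4, -4.5, 2.2]
grip_width: 0.2
gripper_force: 1.7
```

arm_command(
  motion=[
    [[0,0,0,-0.05,-0.3,0,-1],[0,0,0,-0.1,-0.5,0,-1],[0,0,0,0,0,0.8,-1],[0,0,0,0,0,0.8,-1],[0,0,0,0,-0.5,0.8,-1],[0,0,0,0,-1,0.3,-1],[0,0,0,0,-1,0,-1],[0,0,0,0,-1,0,-1],[0,0,0,0,-1,0,-1],[0,0,0,0,-1,0,-1],[0,0,0,0,-1,0,-1],[0,0,0,0,-1,0,-1]],
  ],
)

```text
clock: 10.7
tool_pos: [464.0, 44.1, 179.7]
tool_rot: [-0.001, 0.803, 0.596, 0.0]
ft_force: [0.8, 0.2, -0.2]
grip_width: 0.1
gripper_force: 0.0
```

arm_command(
  motion=[
    [[0,0,0.03,0,-1,0,-1],[0,0,0,0,-1,0,-1],[0,0,0,-0.2,-1,0,-1],[0,0,0,-0.2,-1,0,-1],[0,0,0,-0.2,-1,0,-1],[0,0,0,-0.2,-1,0,-1],[0,0,0,-0.2,-1,0,-1],[0,0,0,-0.05,-1,0,-1],[0,0,0,0,-1,0,-1],[0,0,0,0,0,-0.5,-1],[0,0,0,0,0,0,-1]],
  ],
)

```text
clock: 11.8
tool_pos: [431.5, -224.7, 163.5]
tool_rot: [-0.002, 0.795, 0.607, -0.0]
ft_force: [-0.5, 0.8, -0.6]
grip_width: 0.1
gripper_force: 0.0
```

arm_command(
  motion=[
    [[0,0,0,0.07,0,-0.6,-1],[0,0,0,0,0,-0.6,-1],[0,0,0,0,0,-0.5,-1],[0,0,0,0,0,-0.3,-1],[0,0,0,0,0,-0.15,-1],[0,0,0,0,0,0,-1]],
  ],
)

```text
clock: 12.4
tool_pos: [435.4, -224.2, 100.2]
tool_rot: [-0.0, 0.794, 0.608, 0.0]
ft_force: [-0.3, 0.3, -0.2]
grip_width: -0.2
gripper_force: 0.0
```

arm_command(
  motion=[
    [[0,0,0.06,-0.12,-0.21,0,-1],[0,0,0.06,-0.08,-0.16,0,-1],[0,0,0.06,-0.08,-0.16,0,-1],[0,0,0.06,-0.06,-0.16,0,-1],[0,0,0.06,-0.06,-0.17,0,-1],[0,0,0.06,-0.04,-0.17,0,-1],[0,0,0.06,-0.04,-0.17,0,-1],[0,0,0.06,-0.02,-0.18,0,-1]],
  ],
)

```text
clock: 13.2
tool_pos: [419.9, -263.6, 100.9]
tool_rot: [-0.002, 0.625, 0.78, 0.001]
ft_force: [-0.7, 4.7, 3.2]
grip_width: 0.3
gripper_force: 2.1
```

arm_command(
  motion=[
    [[0,0,0.06,-0.01,-0.17,0,-1],[0,0,0.06,0,-0.18,0,-1],[0,0,0.06,0.01,-0.18,0,-1],[0,0,0.06,0.02,-0.17,0,-1],[0,0,0.06,0.04,-0.17,0,-1],[0,0,0.06,0.04,-0.17,0,-1],[0,0,0.06,0.06,-0.17,0,-1],[0,0,0.06,0.06,-0.16,0,-1],[0,0,0.06,0.08,-0.15,0,-1],[0,0,0.06,0.08,-0.16,0,-1],[0,0,0.06,0.1,-0.14,0,-1],[0,0,0.06,0.1,-0.14,0,-1]],
  ],
)

```text
clock: 14.4
tool_pos: [434.7, -324.4, 100.7]
tool_rot: [-0.003, 0.312, 0.95, -0.0]
ft_force: [-5.6, 0.9, 2.5]
grip_width: 0.2
gripper_force: 2.2
```

arm_command(
  motion=[
    [[0,0,0.06,0.11,-0.13,0,-1],[0,0,0.06,0.12,-0.13,0,-1],[0,0,0,0,0,0,-1]],
  ],
)

```text
clock: 14.7
tool_pos: [442.7, -333.3, 100.6]
tool_rot: [-0.002, 0.255, 0.967, -0.0]
ft_force: [-3.5, -0.4, 2.5]
grip_width: -0.3
gripper_force: 1.7
```

Run:
```python
from h import *
s=get_state();p=s['tool_pos'];print(p,s['ft_force'])
d=p[:2]-np.array([500.8,-276]);r=np.hypot(*d);print(r,np.degrees(np.arctan2(d[1],d[0]))%360+np.degrees(np.arcsin(21/r)))
```

```text
[ 442.70530831 -333.32007664  100.60630048] [-3.51541264 -0.42018945  2.50461063]
81.61240339697801 239.52619451908353
```

arm_command(
  motion=[
    [[0,0,0.05,0.11,-0.08,0,-1],[0,0,0.05,0.1,-0.08,0,-1],[0,0,0.05,0.1,-0.08,0,-1],[0,0,0,0,0,0,-1]],
  ],
)

```text
clock: 15.1
tool_pos: [452.4, -340.7, 100.4]
tool_rot: [-0.001, 0.183, 0.983, -0.001]
ft_force: [-4.0, -0.5, 0.9]
grip_width: 0.0
gripper_force: 1.8
```

arm_command(
  motion=[
    [[0,0,0.02,0.04,-0.02,0,-1],[0,0,0.02,0.04,-0.02,0,-1],[0,0,0,0,0,0,-1]],
  ],
)

```text
clock: 15.4
tool_pos: [455.1, -341.7, 100.3]
tool_rot: [-0.001, 0.163, 0.987, -0.001]
ft_force: [-4.7, -1.0, 0.8]
grip_width: 0.1
gripper_force: 2.0
```

Run:
```python
from h import *
s=get_state();p=s['tool_pos'];print(p,s['ft_force'])
d=p[:2]-np.array([500.8,-276]);r=np.hypot(*d);print(r,np.degrees(np.arctan2(d[1],d[0]))%360+np.degrees(np.arcsin(21/r)))
```

```text
[ 455.08826334 -341.68893408  100.34951649] [-4.68394123 -0.95538489  0.80036136]
80.02873814224226 250.37950207444766
```

arm_command(
  motion=[
    [[0,0,0.01,0.03,-0.01,0,-1],[0,0,0.01,0.03,-0.01,0,-1],[0,0,0,0,0,0,-1]],
  ],
)

```text
clock: 15.7
tool_pos: [456.8, -342.1, 100.4]
tool_rot: [-0.001, 0.153, 0.988, -0.0]
ft_force: [-5.6, -1.6, 0.7]
grip_width: 0.3
gripper_force: 2.2
```

Back off and up, move clear, and check both levers from the top.

arm_command(
  motion=[
    [[0,0,0,-0.3,0.1,0,-1],[0,0,0,-0.5,0.2,0,-1],[0,0,0,0,0,0.6,-1],[0,0,0,0,0,0.8,-1],[0,0,0,0,0,0.8,-1],[0,0,0,0,0.9,0.4,-1],[0,0,0,0.2,1,0,-1],[0,0,0,0.2,1,0,-1],[0,0,0,0.2,1,0,-1],[0,0,0,0.2,1,0,-1],[0,0,0,0.2,1,0,-1],[0,0,0,0.2,1,0,-1]],
  ],
)

```text
clock: 16.9
tool_pos: [471.7, -123.0, 178.9]
tool_rot: [0.002, 0.151, 0.988, 0.001]
ft_force: [1.0, 1.4, -0.2]
grip_width: -0.3
gripper_force: 0.0
```

arm_command(
  motion=[
    [[0,0,0,0.2,1,0,-1],[0,0,0,0.2,1,0,-1],[0,0,0,0.2,1,0,-1],[0,0,0,0.2,1,0,-1],[0,0,0,0,0,0,-1]],
  ],
)

```text
clock: 17.4
tool_pos: [496.0, 1.7, 179.0]
tool_rot: [0.002, 0.147, 0.989, 0.003]
ft_force: [0.1, -0.2, 0.2]
grip_width: -0.0
gripper_force: 0.0
```

Run:
```python
from h import *
c=cap('top','t3'); i=cv2.imread('pics/t3.png')
f=lambda a:cv2.resize(a,None,fx=4,fy=4,interpolation=cv2.INTER_CUBIC)
cv2.imwrite('pics/t3o.png',f(i[255:365,395:545])); cv2.imwrite('pics/t3n.png',f(i[225:325,65:215]))
```

```text
(no output)
```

View pics/t3o.png

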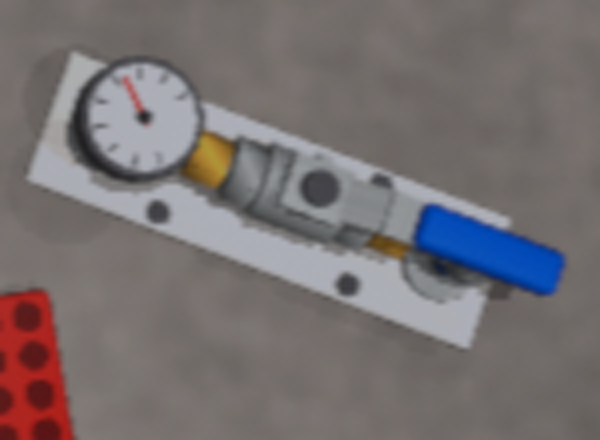

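View pics/t3n.png

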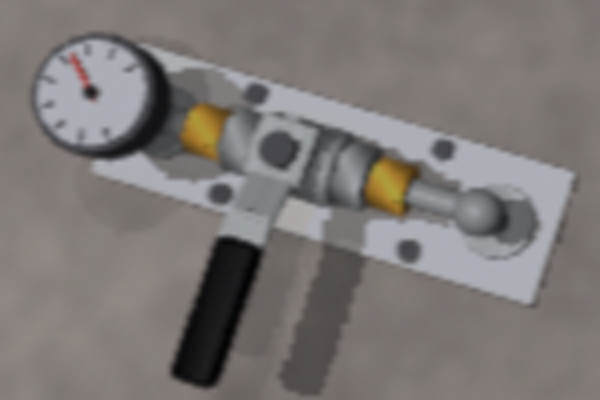

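In the crops the blue sleeve runs from about (423,226) to (556,275), in line with its pipe. The black sleeve runs from (240,241) to (195,381), square across its pipe. The argon station and rack look as before.

Run:
```python
from h import *
c=vision.capture('top')
an=lambda d:(np.degrees(np.arctan2(d[1],d[0]))%360).round(1)
for n,o,st,a,f,stop in(('O',(395,255),(321,188),(423,226),(556,275),250.5),('N',(65,225),(279,150),(240,241),(195,381),165)):
    g=lambda q,z:ray(c,o[0]+q[0]/4,o[1]+q[1]/4,z)
    S,A,F=g(st,86),g(a,91),g(f,91); print(n,an(F-S),an(F-A),np.linalg.norm(F-S),stop)
# bystanders: change vs. first image, away from arm and levers
i=cv2.imread('pics/top0.png').astype(int);j=cv2.imread('pics/t3.png').astype(int)
for n,u,v in(('cruc',233,341),('rack',394,355),('A',243,160),('B',387,160),('argon',312,306)):
    print(n,np.abs(i-j)[v-35:v+35,u-30:u+30].mean().round(1))
```

```text
O 250.7 251.2 100.15972244370488 250.5
N 165.8 167.0 99.66248040260695 165
cruc 11.5
rack 15.8
A 10.9
B 11.6
argon 60.6
```

```bash
python3 -c "
from workcell import sign_off
print(sign_off())"
```

```text
the job is handed in; nothing more can be done
None
```

I shut the nitrogen lever (about 0.02–0.03 rad from its stop on camera), then opened the oxygen lever (at its open stop within about 0.02 rad). Force readings stayed around 4–6 N, nothing else was touched as far as I could tell, and the job was handed in at about 17.5 s, with no verdict returned.

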